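# Unclamp the toy caddy and hold it up level

### The job

The yellow toy caddy is bolted to its wooden dock: turn the red clamp knob about a quarter turn counter-clockwise (seen from above) so that its nose swings out of the bolt's way, then draw the blue-tabbed bolt fully back off the caddy's lug. Then lift the caddy by its white handle bar, level and with its two toys still in it, and finish while holding it still in the air about 10 cm above its dock: do not set it down or let go. Leave the bucket, tub, spreader and star mould alone.

Things in the scene. Friction and masses are not known exactly. Their poses are not given: they have to be found in the camera images.
- dock: Plywood plate fixed to the orange table, 150 mm (x) by 410 mm (y, -140 to +270), 10 mm thick. Origin on the table, under the middle of the caddy's place, which has wooden lips 8 mm high. At x = 0, along +y: a fixed staple over the bolt (y 125 to 135 mm, 39 mm wide, top 50 mm above the table), bolt (y 97 to 185 mm), knob (y 235 mm). Stands in varied places, yaw within 0.35 rad.
- knob (a joint): Angle of the red clamp knob, rad, growing counter-clockwise seen from above. At 0 its nose points at the bolt's end (dock's -y) and blocks it; starts between 0 and 0.35. From about 1.2 the bolt can pass; at 1.57 the nose points square aside (dock's +x); end stop at 1.70. Stays where it is left; friction 0.08 N m.
- knob_grip (a point): Point on the knob's axis at gripping height, 70 mm above the table. The grip is an upright red bar 12 mm thick, 46 mm long, from 50 to 84 mm above the table, lying along the nose. Axes turn with the knob: x across the bar (pinch that way), -y along the nose. The nose is T-shaped, 12 mm wide, 45 mm at its curved end 48 mm from the axis, 30 to 42 mm above the table.
- bolt (a joint): Travel of the steel bolt, m: 0 = shut (as it starts), its tip 23 mm over the caddy's lug; slides along the dock's +y, towards the knob. 0.036 is fully back, at its stop; the lug is clear from 0.026. Friction about 1.5 N, stays where it is left. The knob's nose stops it after about 2 mm until the knob is turned.
- bolt_grip (a point): Middle of the bolt's blue upright tab, moving with the bolt; 68 mm above the table, at x = 0, y = 153 mm of the dock when shut. The tab is 16 mm thick along the dock's x (pinch that way), 24 mm along its y, from 42 to 86 mm above the table. Axes as the dock's. The bar below is 20 mm wide, 30 to 42 mm above the table.
- caddy: Loose yellow open box, 120 mm (x) by 180 mm (y) by 45 mm high, 4 mm walls and floor, a wall along the middle (y), white arch handle over it. From each end a lug sticks out 30 mm, 36 mm wide, top 18 mm above the underside; the one towards the dock's +y lies under the bolt. Origin: centre of the underside, 10 mm above the table at the start; axes as the dock's. 0.24 to 0.48 kg.
- caddy_handle (a point): Middle of the caddy's white handle bar, 140 mm above the caddy's underside (150 mm above the table at the start). The bar is 16 mm wide along the caddy's x (pinch it that way), 20 mm high and 122 mm long along the caddy's y; the space under it is free for 85 mm, between posts at y = +-55 mm.
- tower: Loose red toy tower (sand mould), round, 42 mm wide at the foot, 58 mm high, standing in the caddy's compartment at its -x; origin under its centre. 40 to 85 g.
- cup: Loose green toy cup, round, 44 mm wide at the rim, 48 mm high, standing in the caddy's compartment at its +x; origin under its centre. 35 to 70 g.
- bucket: Bystander: yellow toy bucket, 120 mm wide, 105 mm high; origin under its centre.
- tub: Bystander: white open tub, 90 mm wide, 80 mm high; origin under its centre.
- spreader: Bystander: green plastic toy knife lying on the table, about 185 mm long along its x; origin under its middle.
- star: Bystander: red star-shaped sand mould, about 62 mm across, 25 mm high; origin under its centre.
Not all that is in view belongs to the job. What is shaped like the caddy but pink or purple is not meant.

How it is judged:
On the way, in this order (a step that is already met when the one before it is completed fails the run):
1. the clamp knob is turned out of the bolt's way, the bolt still shut and the caddy still down (value of joint knob above 1.15 rad and value of joint bolt below 0.01 m and height (world z) of caddy below 0.02 m), for 0.2 s.
2. the bolt is drawn back clear of the lug, the caddy still down (value of joint bolt above 0.028 m and height (world z) of caddy below 0.02 m), for 0.2 s.
3. the caddy is held up level by its handle, well clear of the dock (height (world z) of caddy between 0.07 and 0.2 m and angle between caddy's own z axis and vertical below 0.1 rad and horizontal distance between caddy and dock below 0.1 m and contact force between caddy and dock below 0.1 N and contact force between the fingers and caddy above 2 N and distance between the grasp point and caddy_handle below 0.07 m), for 0.3 s.
At the end, for the whole second after the job is handed in: Gripped by its bar (within 70 mm of the middle, over 2 N), the caddy's underside is 70-200 mm above the table, within 100 mm of its place, tilted < 0.10 rad, slower than 20 mm/s and 0.15 rad/s, off the dock, both toys in it; knob past 1.0 rad, bolt back past 24 mm (all of step 3 and linear speed of caddy below 0.02 m/s and angular speed of caddy below 0.15 rad/s and x of tower in the frame of caddy between -0.06 and 0.06 m and y of tower in the frame of caddy between -0.09 and 0.09 m and z of tower in the frame of caddy between -0.002 and 0.035 m and x of cup in the frame of caddy between -0.06 and 0.06 m and y of cup in the frame of caddy between -0.09 and 0.09 m and z of cup in the frame of caddy between -0.002 and 0.035 m and value of joint knob above 1 rad and value of joint bolt above 0.024 m); the arm keeps its last pose, push and grip.
It fails at once if the bucket, tub, spreader or star mould is moved by more than 30 mm (distance of any of bucket, tub, spreader, star from where it was at the start of the episode above 0.03 m).
It fails at once if the caddy is tipped by more than 0.3 rad (angle between caddy's own z axis and vertical above 0.3 rad).
It fails at once if a toy is lifted out of or falls off the caddy (distance between any of tower, cup and caddy above 0.125 m).
It also fails if it takes over 56 s, if anything falls off the work surface, if the arm or the gripper's body presses on something with over 40 N, if the wrist force passes 120 N, or if a joint passes its speed limit or range.

### The arm

A 6-joint arm with a two-finger parallel gripper is mounted at the origin on the work surface. World frame = base frame: x ahead of the robot, y to its left, z up, the work surface at z = 0. Lengths are in m, angles in rad, forces in N, time in s.
With the tool pointing down it reaches from about 0.225 to 0.875 m from the base axis. Payload 3.4 kg.
Tool frame: the origin (TCP) lies on the centre line of the jaws, within the pads' length; the fingertips stand 11 mm ahead of it and the grasp point (between the pads) lies 8 mm behind it; z points along the fingers, y is the line along which they close (so a half turn about z gives the same grasp; the last joint's range is limited). The gripper opens to 85 mm and grips with 20 to 120 N. Pads are 22 mm wide; open, the fingers measure 114 mm over their backs; the gripper's body (76 mm by 85 mm) begins 54 mm behind the grasp point. The pads swing forward as they close: fully open they stand 13 mm farther back than shut.
Start: joints at [1.124, 0.276, 1.505, -0, 1.361, -0.121], TCP at [0.184, 0.545, 0.22] pointing down, gripper open.
Joint ranges: [-2.89, 2.89], [-0.75, 2.08], [0.22, 2.7], [-1.18, 4.32], [0.11, 2.71], [-2.7, 2.7]. Speed limits (rad/s): [2.57, 2.57, 3.14, 3.14, 3.14, 3.14].

### API

Orientations are given as a unit quaternion [w, x, y, z].
In Python, from rig import manip, eyes, job gives the robot as it stands.
- The arm moves only by the tool drive_tool, never from a script. Its argument "rows" is a list of rows, each a list of 3 entries, a list of its own where there are three numbers: the turn, a rotation vector about the world's x, y, z in rad, then the shift along the world's x, y, z in cm, then the finger opening in cm, from 0 to 8.54. A call has 1 to 8 rows; each row shifts and turns the commanded pose from where the row before left it; what a row does not reach is not made up. A row lasts 1/8 s, in which the tool goes at most 62.5 mm and 10.7 degrees, less where a joint would pass 70% of its speed; a pose out of reach is approached as far as the arm can. A call is refused whole if a number of a shift passes 6.25 or a number of a turn 0.188, either way. A call with a gripper value outside its range is refused whole. The fingers move at their own pace and stop on an object; "force" is the grip in N (left out, the last holds). Time passes only in rows, so rows that do not move let the fingers close. It gives the time, the measured TCP pose, the force, the opening and the grip force at its end, in the units of the state.
- manip.get_state(): the state, without advancing time (a new reading comes with each control period).
- eyes.get_image(name): name is "scene" or "top" or "wrist"; returns the picture (420x560x3 uint8, red, green, blue); there is no depth.
- eyes.get_calibration(name): a dict with "camera_matrix" (3x3 intrinsics, pixels), "view" (4x4, takes a point from world to camera coordinates). Camera axes: x right, y up, looking along -z (the intrinsics and any distortion apply to the point x, -y, -z); pixel columns grow to the right and rows downward; lengths in m; the calibration is good to about 2 mm. A picture is of the moment at which its call begins: read the wrist's pose just before it. get_calibration takes no time and is no camera call; for the wrist camera it gives the pose at the moment of the call.
- job.sign_off(): hands the job in; it is judged then, once.
The state is a dict: "clock": time; "qpos": joint angles; "qd": joint speeds; "effort": joint torques, N m; "position": TCP position; "ee_rot": TCP orientation; "contact_force": force on the tool from outside, world axes, zero at the start; "moment": the same for the moment, N m; "width": finger opening in m; "gripper_force": force on a finger pad.
Only numpy, scipy, OpenCV 4.12 (cv2) and the standard library are available. Lean on these libraries where they do the work, as an engineer would, in place of code of your own. Each camera call takes 0.05 s, during which the arm holds its last target. There are 200 camera calls.

## Working session

There is one attempt and no reset: what is moved stays moved. The work goes in short steps, Python scripts to look and compute and a tool call to move; the robot and the scene stay as the last step left them, time stands still between calls to the robot, and variables do not carry over. Pictures are saved under pics/ and viewed, at most 10 in all, crops included, and the job is handed in when it is done.

Besides the shell and the picture viewer there is one more tool, called after "Request:" as name([rows], argument=value, ...), one row to a line, values as JSON. drive_tool: Moves the arm, as the interface text tells. Its arguments: {"type":"object","properties":{"rows":{"type":"array"},"force":{"type":"number"}},"required":["rows"]}

```bash
mkdir -p pics; cat > h.py <<'E'
import numpy as np, cv2
from rig import manip, eyes, job
def snap(n, f):
    c=eyes.get_calibration(n); im=eyes.get_image(n)
    cv2.imwrite('pics/'+f, im[:,:,::-1]); return im,c
def ray(c,uv):
    K=np.array(c['camera_matrix']);V=np.array(c['view']);R=V[:3,:3];o=-R.T@V[:3,3]
    d=np.linalg.inv(K)@[uv[0],uv[1],1.]; d=R.T@(d*[1,-1,-1]); return o,d/np.linalg.norm(d)
def onz(c,uv,z):
    o,d=ray(c,uv); return o+d*(z-o[2])/d[2]
def tri(a,b):
    (o1,d1),(o2,d2)=a,b
    s=np.linalg.lstsq(np.c_[d1,-d2],o2-o1,rcond=None)[0]
    p,q=o1+d1*s[0],o2+d2*s[1]; return (p+q)/2,np.linalg.norm(p-q)
def proj(c,p):
    K=np.array(c['camera_matrix']);V=np.array(c['view']);q=V[:3,:3]@p+V[:3,3];q=q*[1,-1,-1];u=K@q;return u[:2]/u[2]
E
python3 - <<'E'
from h import *
a,c=snap('top','top.png'); b,d=snap('scene','scene.png')
print(c,d); s=manip.get_state(); print(s)
cv2.imwrite('pics/both.png',cv2.resize(np.hstack([a,b])[:,:,::-1],(800,300)))
E
ls
```

```text
{'camera_matrix': array([[425.38456738,   0.        , 275.24887869],
       [  0.        , 425.38456738, 210.04098754],
       [  0.        ,   0.        ,   1.        ]]), 'view': array([[-0.0436972 , -0.99903595, -0.00420934, -0.12779312],
       [ 0.97608658, -0.04359072,  0.21296675, -0.56306134],
       [-0.21294493,  0.00519737,  0.97705038, -1.4356826 ],
       [ 0.        ,  0.        ,  0.        ,  1.        ]])} {'camera_matrix': array([[485.2944962 ,   0.        , 277.04632548],
       [  0.        , 485.2944962 , 200.04326211],
       [  0.        ,   0.        ,   1.        ]]), 'view': array([[ 0.65297248,  0.75727862,  0.01249124, -0.26121292],
       [-0.59653088,  0.50406384,  0.62455628,  0.32859363],
       [ 0.46666674, -0.41526948,  0.7808799 , -1.81633889],
       [ 0.        ,  0.        ,  0.        ,  1.        ]])}
{'clock': 0.1, 'qpos': array([ 1.12401953e+00,  2.76531781e-01,  1.50597840e+00, -1.29059096e-05,
        1.36067418e+00, -1.21002990e-01]), 'qd': array([ 3.92223622e-04, -1.83930521e-03, -3.58381728e-03,  3.78852026e-05,
        5.11149510e-05,  1.12474950e-03]), 'effort': array([ 1.20204688e-03, -4.17706776e+01, -2.46403760e+01,  1.44710980e-04,
        5.85082380e-03,  3.99216276e-06]), 'position': array([0.18383321, 0.54433109, 0.2195374 ]), 'ee_rot': array([-2.16854766e-04,  1.62166185e-01,  9.86763140e-01, -7.65765343e-04]), 'contact_force': array([-0.42112198, -0.87310116,  0.31867267]), 'moment': array([ 0.0285537 ,  0.02876789, -0.00042398]), 'gripper_force': 0.0, 'width': 0.08552721357760802}
h.py
pics
```

View pics/top.png

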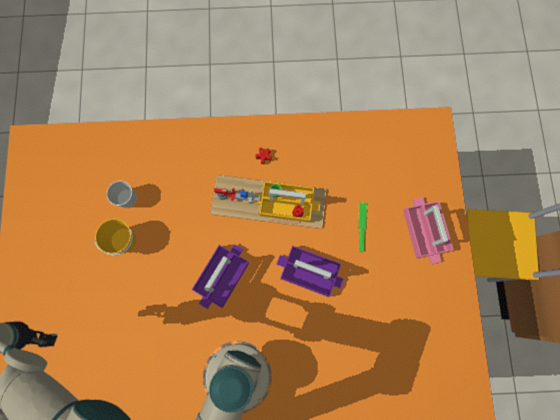

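View pics/scene.png

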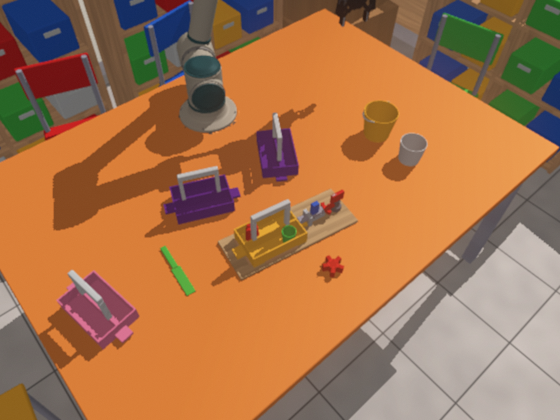

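Candidates in top view: the yellow caddy on its plywood dock (290,200) fits the description. The others are purple caddies (220,275) and (312,270), a pink caddy (428,228) and a yellow bucket (115,237). In the scene view the yellow caddy is at (270,235), the bolt tab at (314,208) and the knob at (333,202). The red objects are the knob (225,192), tower (298,211) and star (264,155). I'll check the choice in a close crop.

```bash
python3 - <<'E'
import cv2,numpy as np
a=cv2.imread('pics/top.png')[165:235,200:340]; b=cv2.imread('pics/scene.png')[180:280,210:370]
a=cv2.resize(a,(780,390),interpolation=cv2.INTER_CUBIC)[:300]; b=cv2.resize(b,(480,300),interpolation=cv2.INTER_CUBIC)
b=np.pad(b,((0,0),(0,300),(0,0)))
cv2.imwrite('pics/crop1.png',np.vstack([a,b]))
E
```

```text
(no output)
```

View pics/crop1.png

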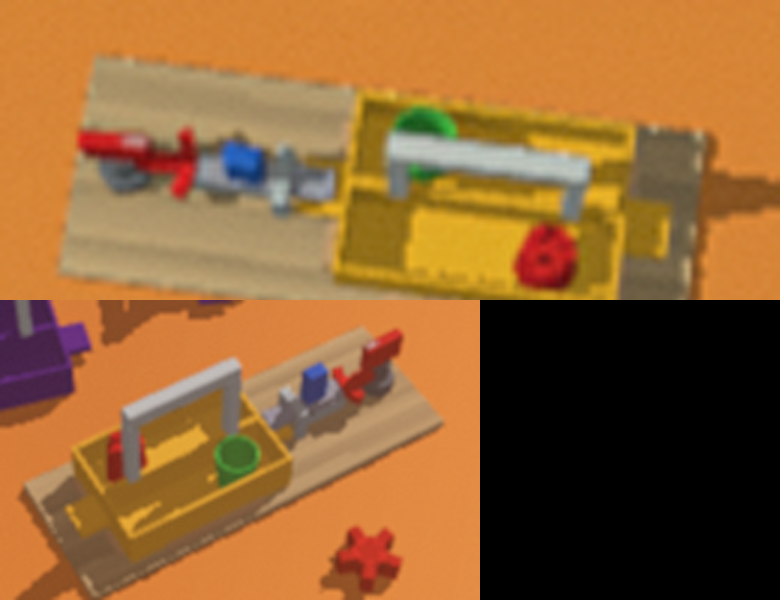

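The crop confirms the choice: yellow caddy with green cup and red tower, on the dock with blue tab, steel staple and red T-nosed knob. Next I measure from both views.

```bash
cat >> h.py <<'E'
def blob(im,kind,roi):
    x0,y0,x1,y1=roi; h=cv2.cvtColor(im[y0:y1,x0:x1],cv2.COLOR_RGB2HSV).astype(int);H,S,V=h[...,0],h[...,1],h[...,2]
    m={'blue':(H>100)&(H<130)&(S>110),'red':((H<6)|(H>172))&(S>150)&(V>70),'white':(S<60)&(V>120),'wood':(H>8)&(H<25)&(S>40)&(S<165)&(V>60),'yellow':(H>20)&(H<32)&(S>170)}[kind].astype(np.uint8)
    n,l,s,c=cv2.connectedComponentsWithStats(m); k=1+np.argmax(s[1:,4]); pts=np.argwhere(l==k)[:,::-1]+[x0,y0]
    return c[k]+[x0,y0],s[k],pts.astype(np.float32)
E
python3 - <<'E'
from h import *
t=cv2.imread('pics/top.png')[:,:,::-1].copy(); s=cv2.imread('pics/scene.png')[:,:,::-1].copy()
ct=eyes.get_calibration('top'); cs=eyes.get_calibration('scene')
for k,rt,rs in [('blue',(230,180,255,205),(300,195,325,222)),('red',(210,180,240,205),(318,185,350,220)),('white',(266,183,310,206),(245,197,295,240))]:
    a=blob(t,k,rt);b=blob(s,k,rs); print(k,a[0],a[1],b[0],b[1],tri(ray(ct,a[0]),ray(cs,b[0])))
# handle ends by tri: crop estimates
q=lambda u,v:(200+u/5.571,165+v/5.571); r=lambda u,v:(210+u/3,180+(v-300)/3)
for n,a,b in [('handle+y',q(398,145),r(233,370)),('handle-y',q(582,168),r(133,412)),('tabtop',q(246,153),r(315,373)),('knobtop out',q(88,139),r(395,338)),('knobtop in',q(145,146),r(368,356))]:
    print(n,tri(ray(ct,a),ray(cs,b)))
a,b=[onz(ct,q(*p),.01) for p in [(95,60),(700,133)]]; print('dock edge',a,b,np.arctan2(*(b-a)[1::-1][::-1]))
a,b=[onz(ct,q(*p),.01) for p in [(95,60),(62,272)]]; print('dock end',a,b)
E
```

```text
blue [243.17073171 193.7804878 ] [10 11  7  7 41] [314.84 203.96] [12  7  7  5 25] (array([ 0.61730685, -0.04140141,  0.07765548]), np.float64(0.0029915898151869945))
red [226.08 192.65] [  4   8  21  12 100] [332.43575419 201.60893855] [  3   5  23  24 179] (array([0.63147496, 0.02176336, 0.05105755]), np.float64(0.0039008455411768477))
white [286.81122449 193.01530612] [  3   6  37   9 196] [270.42152466 209.60538117] [  6   3  39  21 223] (array([ 0.59273278, -0.19289469,  0.15341073]), np.float64(8.79217664522262e-05))
handle+y (array([ 0.60384512, -0.14091728,  0.14913518]), np.float64(0.0030992406943446188))
handle-y (array([ 0.58422162, -0.24777935,  0.15568127]), np.float64(0.007443467851764207))
tabtop (array([ 0.62089616, -0.04504553,  0.0822309 ]), np.float64(0.0036194457603578502))
knobtop out (array([0.63644484, 0.05458247, 0.07343359]), np.float64(0.0021863462177148987))
knobtop in (array([0.63220772, 0.01984696, 0.06776191]), np.float64(0.0035918494354636957))
dock edge [0.70731752 0.05695457 0.01      ] [ 0.63914996 -0.3413795   0.01      ] -2.972102872026846
dock end [0.70731752 0.05695457 0.01      ] [0.56418884 0.08056829 0.01      ]
```

Request:
drive_tool([
  [[0,0,-0.17],[4,-4.5,0],8.5],
  [[0,0,-0.17],[4,-4.5,0],8.5],
  [[0,0,-0.17],[4,-4.5,0],8.5],
  [[0,0,-0.17],[4,-4.5,0],8.5],
  [[0,0,-0.17],[4,-4.5,0],8.5],
  [[0,0,-0.17],[4,-4.5,0],8.5],
  [[0,0,-0.17],[4,-4.5,0],8.5],
  [[0,0,-0.17],[4,-4.5,0],8.5],
])

```text
clock: 1.1
position: [0.5049, 0.1831, 0.2201]
ee_rot: [-0.0, 0.749, 0.663, -0.0]
contact_force: [0.2, 0.6, 1.1]
width: 0.0854
gripper_force: 0.0
```

Request:
drive_tool([
  [[0,0,0],[4,-4.5,0],8.5],
  [[0,0,0],[4,-4.5,0],8.5],
  [[0,0,0],[4,-4.5,0],8.5],
  [[0,0,0],[0,0,0],8.5],
  [[0,0,0],[0,0,0],8.5],
])

```text
clock: 1.72
position: [0.6234, 0.0499, 0.2195]
ee_rot: [-0.001, 0.747, 0.665, -0.001]
contact_force: [0.1, 0.6, -0.2]
width: 0.085
gripper_force: 0.0
```

```bash
python3 - <<'E'
from h import *
import pickle
a,c=snap('wrist','w1.png'); pickle.dump(c,open('w1.pkl','wb')); print(c); s=manip.get_state(); print(s['clock'],s['position'],s['ee_rot'],s['qpos'])
for p in [(.6327,.0387,.084),(.619,-.042,.086)]: print(proj(c,np.array(p)))
E
```

```text
{'camera_matrix': array([[294.64797199,   0.        , 275.51624971],
       [  0.        , 294.64797199, 212.63353748],
       [  0.        ,   0.        ,   1.        ]]), 'view': array([[ 0.99328066, -0.11572171, -0.00141693, -0.61351454],
       [ 0.11135669,  0.9590049 , -0.26059413, -0.08425326],
       [ 0.03151524,  0.25868532,  0.96544741, -0.4106405 ],
       [ 0.        ,  0.        ,  0.        ,  1.        ]])}
1.775 [0.62306768 0.0504888  0.21984686] [-7.89347209e-04  7.46452012e-01  6.65438655e-01 -4.09257304e-04] [-3.07458716e-02  3.52773417e-01  1.39198681e+00  5.91123558e-04
  1.39851266e+00  8.37852894e-02]
[285.68234716 211.23136165]
[281.11847534 284.69794602]
```

View pics/w1.png

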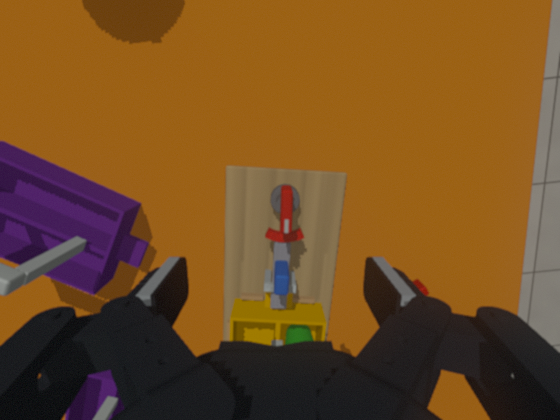

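The wrist view shows the knob bar from (286,188) to (287,226), its T nose at (285,236) and the blue tab at (282,270). The caddy rim starts at row 305. Next I compute the bar, tab and handle poses.

```bash
python3 - <<'E'
from h import *
import pickle
c=pickle.load(open('w1.pkl','rb')); im=cv2.imread('pics/w1.png')[:,:,::-1].copy()
_,_,p=blob(im,'red',(255,175,320,250))
for v in range(184,245,3):
    r=p[p[:,1]==v][:,0]
    if len(r): print(v,r.min(),r.max(),onz(c,((r.min()+r.max())/2,v),.084)[:2].round(4))
cb,_,q=blob(im,'blue',(260,255,300,300)); print(cb,onz(c,cb,.086),q.min(0),q.max(0),[onz(c,x,.086)[:2].round(4) for x in (q.min(0),q.max(0))])
# two-view height: blue, top cam vs wrist
t=cv2.imread('pics/top.png')[:,:,::-1].copy(); ct=eyes.get_calibration('top')
print(tri(ray(ct,blob(t,'blue',(230,180,255,205))[0]),ray(c,cb)))
for uv in [(227,167),(346,172)]: print('dock corner',onz(c,uv,.01))
E
```

```text
187 282.0 290.0 [0.6357 0.0635]
190 281.0 291.0 [0.6354 0.0604]
193 281.0 292.0 [0.6355 0.0574]
196 281.0 292.0 [0.6352 0.0543]
199 281.0 292.0 [0.6349 0.0513]
202 281.0 292.0 [0.6345 0.0482]
205 281.0 292.0 [0.6342 0.0451]
208 281.0 292.0 [0.6339 0.042 ]
211 281.0 291.0 [0.633  0.0389]
214 281.0 291.0 [0.6327 0.0358]
217 280.0 291.0 [0.6319 0.0327]
220 280.0 291.0 [0.6315 0.0295]
223 281.0 291.0 [0.6317 0.0262]
226 281.0 291.0 [0.6313 0.023 ]
229 269.0 300.0 [0.6295 0.02  ]
232 267.0 301.0 [0.6286 0.0168]
235 266.0 302.0 [0.6282 0.0135]
238 268.0 301.0 [0.6284 0.0101]
241 277.0 290.0 [0.627 0.007]
[281.15068493 277.6369863 ] [ 0.61996719 -0.03363708  0.086     ] [274. 261.] [288. 294.] [array([ 0.6146, -0.0135]), array([ 0.6252, -0.0541])]
(array([ 0.61896649, -0.0421955 ,  0.06917012]), np.float64(0.0007245859046826624))
dock corner [0.56741373 0.08308438 0.01      ]
dock corner [0.71210138 0.06008491 0.01      ]
```

Request:
drive_tool([
  [[0,0,0],[1.1,-1.1,-3.9],6],
  [[0,0,0],[0,0,-3.9],6],
  [[0,0,0],[0,0,-3.9],6],
  [[0,0,0],[0,0,-3.9],6],
  [[0,0,0],[0,0,0],6],
  [[0,0,0],[0,0,0],6],
])

```text
clock: 2.52
position: [0.6357, 0.0397, 0.066]
ee_rot: [0.001, 0.746, 0.666, 0.001]
contact_force: [0.0, 0.2, 0.8]
width: 0.0599
gripper_force: 0.0
```

Request:
drive_tool([
  [[0,0,0],[0,0,0],0],
  [[0,0,0],[0,0,0],0],
  [[0,0,0],[0,0,0],0],
  [[0,0,0],[0,0,0],0],
  [[0,0,0],[0,0,0],0],
  [[0,0,0],[0,0,0],0],
], force=40)

```text
clock: 3.28
position: [0.6332, 0.0391, 0.0655]
ee_rot: [-0.001, 0.747, 0.665, -0.001]
contact_force: [-4.8, 0.7, 7.5]
width: 0.0104
gripper_force: 39.7
```

Request:
drive_tool([
  [[0,0,0.15],[0,0,0],0],
  [[0,0,0.15],[0,0,0],0],
  [[0,0,0.15],[0,0,0],0],
  [[0,0,0.15],[0,0,0],0],
])

```text
clock: 3.78
position: [0.6319, 0.0389, 0.0656]
ee_rot: [-0.002, 0.515, 0.857, -0.001]
contact_force: [-7.3, 0.3, 9.0]
width: 0.0108
gripper_force: 40.0
```

Request:
drive_tool([
  [[0,0,0.15],[0,0,0],0],
  [[0,0,0.15],[0,0,0],0],
  [[0,0,0.15],[0,0,0],0],
  [[0,0,0.15],[0,0,0],0],
  [[0,0,0.15],[0,0,0],0],
  [[0,0,0.12],[0,0,0],0],
  [[0,0,0],[0,0,0],0],
  [[0,0,0],[0,0,0],0],
])

```text
clock: 4.78
position: [0.6307, 0.0374, 0.0655]
ee_rot: [-0.004, 0.107, 0.994, -0.002]
contact_force: [-9.0, -2.4, 9.6]
width: 0.0107
gripper_force: 40.1
```

Request:
drive_tool([
  [[0,0,0],[0,0,0],4],
  [[0,0,0],[0,0,0],4],
  [[0,0,0],[0,0,0],4],
  [[0,0,0],[0,0,5],4],
  [[0,0,0],[0,0,5],4],
])

```text
clock: 5.4
position: [0.6349, 0.0389, 0.1646]
ee_rot: [-0.001, 0.108, 0.994, 0.0]
contact_force: [1.1, 0.3, -0.3]
width: 0.0397
gripper_force: 0.0
```

Request:
drive_tool([
  [[0,0,-0.18],[0,0,0],5],
  [[0,0,-0.18],[-0.2,-1,0],5],
  [[0,0,-0.18],[-0.2,-1,0],5],
  [[0,0,-0.18],[-0.2,-1,0],5],
  [[0,0,-0.18],[-0.2,-1,0],5],
  [[0,0,-0.18],[-0.2,-1,0],5],
  [[0,0,-0.18],[-0.2,-1,0],5],
  [[0,0,-0.18],[-0.2,-1,0],5],
])

```text
clock: 6.4
position: [0.6212, -0.0315, 0.1642]
ee_rot: [0.0, 0.738, 0.674, 0.0]
contact_force: [-0.2, 0.3, -1.1]
width: 0.0499
gripper_force: 0.0
```

Request:
drive_tool([
  [[0,0,-0.08],[-0.2,-1,0],5],
  [[0,0,0],[0,0,0],5],
  [[0,0,0],[0,0,0],5],
])

```text
clock: 6.78
position: [0.6192, -0.0409, 0.1642]
ee_rot: [-0.0, 0.763, 0.647, 0.0]
contact_force: [-0.2, 0.0, -0.0]
width: 0.05
gripper_force: 0.0
```

```bash
python3 - <<'E'
from h import *
import pickle
a,c=snap('wrist','w2.png'); pickle.dump(c,open('w2.pkl','wb')); t,ct=snap('top','t2.png')
s=manip.get_state(); print(s['clock'],s['position'],s['ee_rot'])
for p in [(.631,.038,.084),(.618,-.0425,.086)]: print(proj(c,np.array(p)))
cv2.imwrite('pics/c2.png',np.hstack([a[:, 130:430],cv2.resize(t[160:245,200:330],(500,420))])[:,:,::-1])
E
```

```text
6.875 [ 0.61918352 -0.04076195  0.16426953] [-3.98983049e-05  7.62618965e-01  6.46847971e-01  1.23504374e-04]
[273.22019702 115.23993252]
[273.8013111  219.41972049]
```

View pics/c2.png

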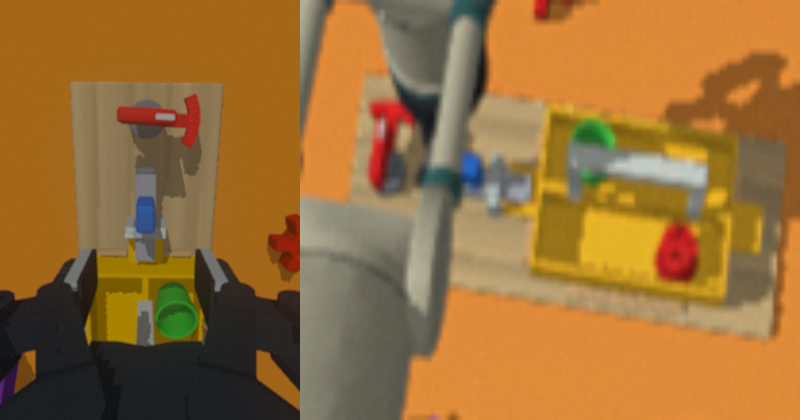

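In the wrist half the knob's nose now points square aside (dock +x), with its bar at (150,116). The tab top is at (146,213), as predicted, so the bolt is still shut. I descend on the tab.

Request:
drive_tool([
  [[0,0,0],[0,-0.1,-5],5],
  [[0,0,0],[0,0,-5],5],
  [[0,0,0],[0,0,0],5],
  [[0,0,0],[0,0,0],0],
  [[0,0,0],[0,0,0],0],
  [[0,0,0],[0,0,0],0],
  [[0,0,0],[0,0,0],0],
  [[0,0,0],[0,0,0],0],
], force=40)

```text
clock: 7.88
position: [0.6188, -0.042, 0.0669]
ee_rot: [0.0, 0.763, 0.646, 0.0]
contact_force: [-4.1, 1.1, 6.7]
width: 0.0142
gripper_force: 40.4
```

Request:
drive_tool([
  [[0,0,0],[0.15,0.9,0],0],
  [[0,0,0],[0.15,0.9,0],0],
  [[0,0,0],[0.15,0.9,0],0],
  [[0,0,0],[0.15,0.9,0],0],
  [[0,0,0],[0,0,0],0],
  [[0,0,0],[0,0,0],0],
  [[0,0,0],[0,0,0],0],
])

```text
clock: 8.75
position: [0.6251, -0.0065, 0.0669]
ee_rot: [0.001, 0.763, 0.646, 0.0]
contact_force: [-3.5, -0.4, 6.0]
width: 0.0144
gripper_force: 40.3
```

Request:
drive_tool([
  [[0,0,0],[0,0,0],5],
  [[0,0,0],[0,0,0],5],
  [[0,0,0],[0,0,0],5],
  [[0,0,0],[0,0,5],6],
  [[0,0,0],[0,0,5],6],
  [[0,0,0],[0,0,5],6],
  [[0,0,0],[0,0,2],6],
  [[0,0,0],[0,0,0],6],
])

```text
clock: 9.75
position: [0.6263, -0.0063, 0.2363]
ee_rot: [0.002, 0.763, 0.646, 0.002]
contact_force: [0.1, -0.1, -0.2]
width: 0.0603
gripper_force: 0.0
```

Request:
drive_tool([
  [[0,0,0],[-0.8,-4.6,0],6],
  [[0,0,0],[-0.8,-4.6,0],6],
  [[0,0,0],[-0.8,-4.6,0],6],
  [[0,0,0],[-0.8,-4.7,0],6],
  [[0,0,0],[0,0,0],6],
  [[0,0,0],[0,0,0],6],
])

```text
clock: 10.5
position: [0.5925, -0.1907, 0.2327]
ee_rot: [-0.002, 0.763, 0.646, -0.0]
contact_force: [0.4, 0.0, 0.2]
width: 0.0598
gripper_force: 0.0
```

```bash
python3 - <<'E'
from h import *
import pickle
a,c=snap('wrist','w3.png'); pickle.dump(c,open('w3.pkl','wb')); t,ct=snap('top','t3.png'); s,cs=snap('scene','s3.png')
st=manip.get_state(); print(st['clock'],st['position'],st['ee_rot'])
print(proj(c,np.array([.593,-.193,.16])))
cv2.imwrite('pics/c3.png',np.hstack([a[:, 130:430],cv2.resize(s[170:290,205:348],(500,420))])[:,:,::-1])
E
```

```text
10.65 [ 0.59307528 -0.18987509  0.23375946] [-5.48499111e-04  7.62493972e-01  6.46995087e-01 -2.32934687e-05]
[276.31033608 221.9303516 ]
```

View pics/c3.png

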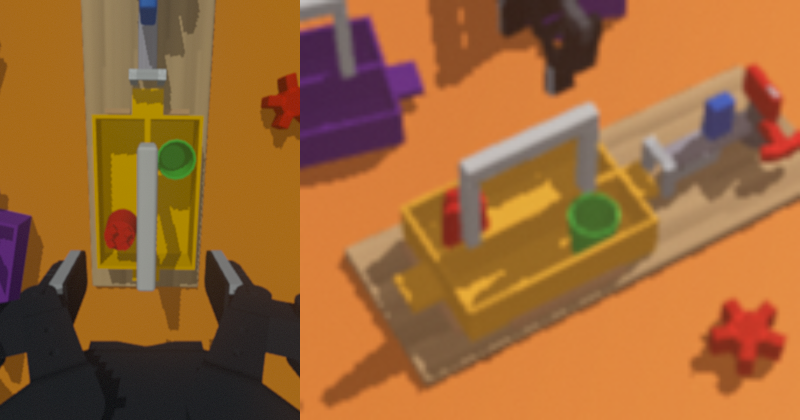

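The wrist view shows the handle bar centred at (147,216) in the crop, under the jaws' centre line. The bolt's end is back at the staple, off the lug, and both toys are standing. I descend and grip.

Request:
drive_tool([
  [[0,0,0],[0,0,-4.5],6],
  [[0,0,0],[0,0,-4.6],6],
  [[0,0,0],[0,0,0],6],
  [[0,0,0],[0,0,0],0],
  [[0,0,0],[0,0,0],0],
  [[0,0,0],[0,0,0],0],
  [[0,0,0],[0,0,0],0],
  [[0,0,0],[0,0,0],0],
], force=90)

```text
clock: 11.65
position: [0.5929, -0.1913, 0.1455]
ee_rot: [0.001, 0.763, 0.646, 0.0]
contact_force: [-3.1, 1.2, 6.7]
width: 0.0123
gripper_force: 88.2
```

Request:
drive_tool([
  [[0,0,0],[0,0,0.3],0],
  [[0,0,0],[0,0,0.7],0],
  [[0,0,0],[0,0,1],0],
  [[0,0,0],[0,0,1],0],
  [[0,0,0],[0,0,0],0],
])

```text
clock: 12.28
position: [0.594, -0.1916, 0.1747]
ee_rot: [0.001, 0.763, 0.646, 0.001]
contact_force: [0.1, 0.2, -5.2]
width: 0.0115
gripper_force: 88.2
```

Request:
drive_tool([
  [[0,0,0],[0,0,1],0],
  [[0,0,0],[0,0,1.5],0],
  [[0,0,0],[0,0,1.5],0],
  [[0,0,0],[0,0,1.5],0],
  [[0,0,0],[0,0,1],0],
  [[0,0,0],[0,0,0.5],0],
  [[0,0,0],[0,0,0],0],
  [[0,0,0],[0,0,0],0],
])

```text
clock: 13.28
position: [0.5927, -0.191, 0.2426]
ee_rot: [-0.001, 0.763, 0.646, -0.0]
contact_force: [0.5, 1.0, -5.4]
width: 0.0117
gripper_force: 88.3
```

Request:
drive_tool([
  [[0,0,0],[0,0,0],0],
  [[0,0,0],[0,0,0],0],
  [[0,0,0],[0,0,0],0],
  [[0,0,0],[0,0,0],0],
])

```text
clock: 13.78
position: [0.5931, -0.1912, 0.2433]
ee_rot: [0.0, 0.763, 0.646, 0.0]
contact_force: [-0.5, 0.7, -4.9]
width: 0.0121
gripper_force: 88.3
```

```bash
python3 - <<'E'
from h import *
s,cs=snap('scene','s4.png'); a,c=snap('wrist','w4.png')
st=manip.get_state(); print(st['clock'],st['position'],st['ee_rot'],st['contact_force'],st['moment'],st['gripper_force'])
cv2.imwrite('pics/c4.png',np.hstack([a[:, 130:430],cv2.resize(s[150:270,205:348],(500,420))])[:,:,::-1])
E
```

```text
13.875 [ 0.59305273 -0.19121052  0.24331631] [3.27414388e-05 7.62963755e-01 6.46441263e-01 1.61592647e-05] [ 0.61307216 -0.03187929 -6.56387196] [ 0.04711965 -0.05094731 -0.01627523] 88.31316825002432
```

View pics/c4.png

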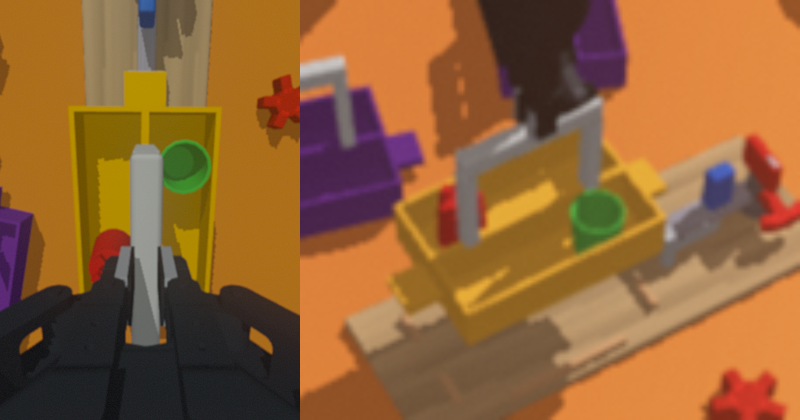

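The scene view shows the caddy lifted clear with both toys in, the bolt back and the knob aside. I check the tilt numerically against a level caddy's corners.

```bash
python3 - <<'E'
from h import *
cs=eyes.get_calibration('scene'); y=-.165; R=np.array([[np.cos(y),-np.sin(y)],[np.sin(y),np.cos(y)]])
for f,z0 in (('s3',.010),('s4',.1075)):
  im=cv2.imread(f'pics/{f}.png')[:,:,::-1].copy()
  p=blob(im,'yellow',(205,150,348,290))[2]
  for n,l in [('right',p[p[:,0].argmax()]),('left',p[p[:,0].argmin()]),('low',p[p[:,1].argmax()])]: print(f,n,l)
  for n,q in [('rim+x+y',(.06,.09,.045)),('rim+x-y',(.06,-.09,.045)),('bot+x-y',(.06,-.09,0)),('bot+x+y',(.06,.09,0)),('rim-x-y',(-.06,-.09,.045)),('h+y',(0,.061,.15)),('h-y',(0,-.061,.15)),('lug-y',(-.018,-.12,.018)),('lug+y',(.018,.12,.018))]:
    w=np.r_[R@q[:2]+[.593,-.193],q[2]+z0]; u=proj(cs,w); o=170 if f=='s3' else 150
    print(f,n,u.round(1),'crop',((u-[205,o])*3.5+[300,0]).round(0))
E
```

```text
s3 right [295. 236.]
s3 left [282. 238.]
s3 low [284. 243.]
s3 rim+x+y [307.4 231.7] crop [659. 216.]
s3 rim+x-y [253.7 258.9] crop [470. 311.]
s3 bot+x-y [254.1 267.2] crop [472. 340.]
s3 bot+x+y [306.5 240.4] crop [655. 246.]
s3 rim-x-y [233.4 228.7] crop [399. 205.]
s3 h+y [289.2 199.4] crop [595. 103.]
s3 h-y [251.1 217.3] crop [461. 166.]
s3 lug-y [231.6 248.6] crop [393. 275.]
s3 lug+y [307.5 222.9] crop [659. 185.]
s4 right [297. 215.]
s4 left [283. 221.]
s4 low [284. 223.]
s4 rim+x+y [309.6 211.5] crop [666. 215.]
s4 rim+x-y [252.8 239.3] crop [467. 312.]
s4 bot+x-y [253.2 248.6] crop [469. 345.]
s4 bot+x+y [308.6 221.1] crop [663. 249.]
s4 rim-x-y [231.4 208.3] crop [392. 204.]
s4 h+y [290.4 176.2] crop [599.  92.]
s4 h-y [250.  194.5] crop [457. 156.]
s4 lug-y [229.5 229.2] crop [386. 277.]
s4 lug+y [309.6 202.9] crop [666. 185.]
```

```bash
python3 - <<'E'
from h import *
out=[]
for f,v0 in (('s3',0),('s4',-22)):
  im=cv2.imread(f'pics/{f}.png')[:,:,::-1].copy()
  _,_,p=blob(im,'white',(246,195+v0,296,242+v0)); T=[]
  h=cv2.cvtColor(im,cv2.COLOR_RGB2HSV).astype(int)
  for u in range(253,288):
    if f=='s4' and 264<u<284: continue
    col=h[190+v0:225+v0,u]; m=np.where((col[:,1]<60)&(col[:,2]>120))[0]
    if len(m): T.append((u,m[0]+190+v0))
  T=np.array(T); print(f,len(T),T[:,1].tolist()); print(np.polyfit(T[:,0],T[:,1],1))
  out.append(cv2.resize(im[150:270,222:317],(400,505),interpolation=cv2.INTER_CUBIC))
cv2.imwrite('pics/c5.png',np.hstack(out)[:,:,::-1])
E
```

```text
s3 35 [215, 215, 214, 214, 213, 213, 212, 212, 211, 211, 210, 210, 210, 209, 209, 208, 208, 207, 207, 206, 206, 205, 205, 205, 204, 204, 203, 203, 202, 202, 201, 201, 200, 200, 200]
[ -0.45658263 330.56302521]
s4 16 [193, 192, 192, 191, 191, 190, 190, 189, 189, 188, 188, 188, 181, 180, 180, 179]
[ -0.37997859 288.35182013]
```

View pics/c5.png

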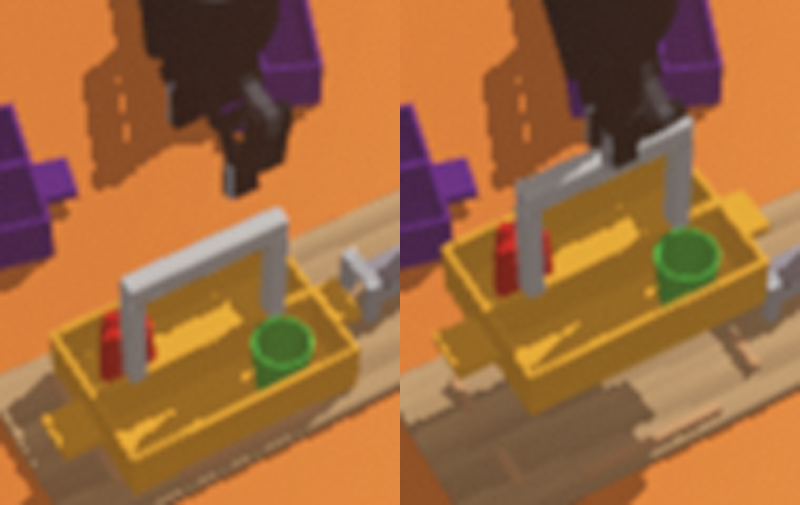

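The rim corners are seen at (445,250), (530,378) and (767,262). A level caddy would put them at (440,245), (530,376) and (769,259), so the tilt is about 0.03 rad or less. Both toys are inside, so I hand in.

```bash
python3 -c "
from rig import job
print(job.sign_off())"
```

```text
the job is handed in; nothing more can be done
None
```

I turned the knob to about 1.5 rad, drew the bolt back about 36 mm, and handed the job in with the caddy held by its handle about 10 cm above its dock, near level and with both toys in it; no verdict came back.

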